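# Stow the bit case and click the tray's tongued cover home

## Task

Put the small white bit case that lies in front of the open grey tray into it, so that it lies flat on the tray's floor. Then close the tray: angle the tongue of the wooden cover board into the groove under the blue lip, lower the board, and press it down until it has clicked over both orange snap standoffs and lies flat. Leave the tape measure and the pliers where they are.

Things in the scene. Friction and masses are not known exactly. Their poses are not given: they have to be found in the camera images.
- tray: Grey open tray screwed to the table, 170 mm along x, 180 along y (197 with cheeks). Origin: centre of its underside. x runs from the standoffs to the groove, z up. Walls 6 mm thick, tops z 38 mm; cheeks at the groove's ends (inner faces y +-90.5, x 38 to 85, up to z 56 mm, splayed at the near end) guide the 176 mm wide cover.
- tray_bay (a point): Middle of the tray's floor, its top face (tray x 3, y 0, z 6 mm). The free bay for the bit case reaches 52 mm either way along tray x and 84 mm along y. Axes as the tray's.
- groove_mid (a point): Middle of the groove's mouth (tray x 69, y 0, z 45 mm); axes as the tray's. The groove is 10 mm high and 10 deep: below it a ledge, tray x 55 to 79, top z 40 mm, where the tongue end of the cover rests; above it the blue lip, x 69 to 85, z 50 to 56 mm, with a flare rising towards -x to x 63, z 59 mm.
- standoff_l (a point): Left snap standoff: middle of its foot's flat top (26 x 26 mm), where the cover's underside comes to rest; tray x -62, y +60, z 40 mm, axes as the tray's. Two orange sprung prongs 10 mm wide along x rise from it as an arrow head: tip 26 mm up and 8 mm wide, widest (22 mm along y) 12 mm up. A hole snaps over it at about 3 to 10 N; unpressed, the board stays up.
- standoff_r (a point): Right snap standoff, the same at tray y -60 mm.
- cover_grip (a point): Loose wooden cover board, 0.2 to 0.45 kg: centre of its dark grip rib, 14 mm thick along x, 80 along y, from 14 below to 13 mm above this point. Plate 8 mm thick, x -80 to +66, y +-88 mm, underside 22 mm below. A tongue 5 mm thick, flush with the underside, runs on to x 78 mm, 174 wide. x points to the tongue. Seated: tray x -3 to +1, y 0, z 62 mm.
- tongue_l (a point): Left end of the cover's tongue: cover x +78 (tip of the tongue), y +80 mm, half-way up the tongue (2.5 mm above the underside).
- tongue_r (a point): Right end of the cover's tongue, the same at y -80 mm.
- hole_l (a point): Centre of the left hole at the cover's underside: cover x -62, y +60 mm. Hole 18 mm along x, 16 mm along y, right through.
- hole_r (a point): Centre of the right hole, the same at y -60 mm.
- press_l (a point): Left orange press mark (18 mm dot) on the top face of the plate: cover x -62, y +30 mm; pressing here goes mainly to the left standoff.
- press_r (a point): Right orange press mark, the same at y -30 mm.
- bit_case_mid (a point): Closed white plastic bit case in front of the tray (not the one far off to the right), 52 mm along x, 87 mm along y, 20 mm high: its centre, 10 mm up. Starts flat on the table.
- measure_mid (a point): Yellow tape measure, 38 x 77 x 63 mm, bystander: its middle, 30 mm up.
- vice_jaw (a point): Fixed blue bench vice, in the way between the cover and the tray: near edge of its jaw, at the height of its highest part nearby (105 mm); the vice reaches away from the robot from here. Keep a carried board above or clear of it.
- case_top (a point): Closed dark green tool case, fixed, in the way: centre of its lid, 73 mm above the table; about 360 mm long away from the robot and 250 mm wide.
- plier_mid (a point): Red-handled pliers lying flat, 55 x 174 x 16 mm, bystander: their middle.
Things that resemble listed ones, but are neither listed nor needed, are in the scene too. Of the things that look like the part that bears bit_case_mid, take the one that is farthest from the robot's base at the start.

How it is judged:
On the way, in this order (a step that is already met when the one before it is completed fails the run):
1. the bit case lies flat on the tray's floor, let go (x of bit_case_mid in the frame of tray between -0.052 and 0.057 m and y of bit_case_mid in the frame of tray between -0.085 and 0.085 m and z of bit_case_mid in the frame of tray between 0.008 and 0.022 m and angle between bit_case_mid's own z axis and vertical below 0.1 rad and contact force between the fingers and bit_case below 0.1 N), for 0.2 s.
2. the cover's tongue is in the groove under the lip along its whole length while the board is still tilted, its near edge up by 4 degrees or more (x of each of tongue_l, tongue_r in the frame of tray above 0.0705 m and z of tongue_l in the frame of tray between 0.036 and 0.05 m and y of tongue_l in the frame of tray between -0.095 and 0.095 m and z of tongue_r in the frame of tray between 0.036 and 0.05 m and y of tongue_r in the frame of tray between -0.095 and 0.095 m and angle between cover_grip's own z axis and vertical above 0.07 rad), for 0.1 s.
At the end, for the whole second after the job is handed in: Bit case flat (0.1 rad) on the tray floor; tongue at least 1.5 mm under the lip at both ends; both holes down over their standoffs (underside within 2.5 mm of the feet, hole within 6 mm of the axis); board flat within 0.025 rad, let go, at rest (x of bit_case_mid in the frame of tray between -0.052 and 0.057 m and y of bit_case_mid in the frame of tray between -0.085 and 0.085 m and z of bit_case_mid in the frame of tray between 0.008 and 0.022 m and x of each of tongue_l, tongue_r in the frame of tray above 0.0705 m and z of tongue_l in the frame of tray between 0.036 and 0.05 m and y of tongue_l in the frame of tray between -0.095 and 0.095 m and z of tongue_r in the frame of tray between 0.036 and 0.05 m and y of tongue_r in the frame of tray between -0.095 and 0.095 m and z of hole_l in the frame of standoff_l between -0.002 and 0.0025 m and horizontal distance between hole_l and standoff_l below 0.006 m and z of hole_r in the frame of standoff_r between -0.002 and 0.0025 m and horizontal distance between hole_r and standoff_r below 0.006 m and angle between cover_grip's own z axis and vertical below 0.025 rad and angle between bit_case_mid's own z axis and vertical below 0.1 rad and linear speed of cover below 0.02 m/s and contact force between the fingers and cover below 0.1 N); the robot touches nothing.
It fails at once if the tape measure moved by more than 25 mm (distance of measure_mid from where it was at the start of the episode above 0.025 m).
It fails at once if the pliers moved by more than 25 mm (distance of plier_mid from where it was at the start of the episode above 0.025 m).
It also fails if it takes over 72 s, if anything falls off the work surface, if the arm or the gripper's body presses on something with over 40 N, if the wrist force passes 120 N, or if a joint passes its speed limit or range.

## Robot

A 6-joint arm with a two-finger parallel gripper is mounted at the origin on a cart in front of the work surface, level with it; the furniture and walls round the work are solid. World frame = base frame: x ahead of the robot, y to its left, z up, the work surface at z = 0. Lengths are in m, angles in rad, forces in N, time in s.
With the tool pointing down it reaches from about 0.3 to 0.75 m from the base axis. Payload 8.5 kg.
Tool frame: the origin (TCP) lies at the very end of the fingers, on their centre line; the grasp point (between the pads) lies 19 mm behind it (r.grip_depth is the distance from the TCP to the grasp point, in m); z points along the fingers, y is the line along which they close (so a half turn about z gives the same grasp; the last joint's range is limited). The gripper opens to 88 mm and grips with 3 to 60 N. Pads are 18 mm wide; open, the fingers measure 123 mm over their backs; the gripper's body (75 mm by 187 mm) begins 45 mm behind the grasp point.
Start: joints at [0.931, 0.381, 1.297, -0, 1.464, -0.215], TCP at [0.227, 0.501, 0.239] pointing down, gripper open.
Joint ranges: [-3.11, 3.11], [-0.89, 2.33], [0.22, 2.48], [-1.42, 4.56], [0.17, 2.85], [-2.88, 2.88]. Speed limits (rad/s): [2.39, 2.39, 3.14, 3.14, 3.14, 3.14].

## Interface

Orientations are given as a rotation vector (axis times angle).
In Python, from rig import r, gripper_to, sensors, eyes gives the robot as it stands. Calls block until the motion is done:
- r.move_ptp(position, orientation): joint-space move of the TCP to a pose.
- r.move_linear(position, orientation=None, vel=0.15): straight line of the TCP; orientation=None keeps the orientation; vel is the mean speed in m/s.
- r.set_joints(angles): joint-space move.
- gripper_to(opening, force=None): opening from 0.0 (shut) to 1.0 (fully open); force is the grip in N (None keeps the last); returns when the fingers have stopped.
- r.sleep(seconds).
- r.solve_ik(position, orientation): joint angles nearest the present ones, or None.
- sensors.get_obs(): the state.
- eyes.get_image(name): name is "scene" or "side" or "wrist"; returns the picture (420x560x3 uint8, red, green, blue); there is no depth.
- eyes.calibration(name): a dict with "camera_matrix" (3x3 intrinsics, pixels), "dist" ([k1, k2, p1, p2, k3] as OpenCV has them; the pictures are not rectified), "cam_to_world" (4x4, takes a point from camera to world coordinates); the wrist camera has in their place "hand_eye" (4x4, takes a point from camera to tool coordinates, whose origin is the TCP and whose axes are the flange's). Camera axes: x right, y down, z forward; pixel columns grow to the right and rows downward; lengths in m; the calibration is good to about 2 mm. A picture is of the moment at which its call begins: read the wrist's pose just before it. calibration takes no time and is no camera call.
A pose or a line that the arm cannot do raises r.PlanningError and nothing moves.
- r.finish_job(): hands the job in; it is judged then, once.
The state is a dict: "clock": time; "q": joint angles; "joint_vel": joint speeds; "effort": joint torques, N m; "tool_pos": TCP position; "orientation": TCP orientation; "contact_force": force on the tool from outside, world axes, zero at the start; "moment": the same for the moment, N m; "grip_width": opening from 0.0 (shut) to 1.0 (fully open); "grasp_force": force on a finger pad.
Only numpy, scipy, OpenCV 4.12 (cv2) and the standard library are available. Lean on these libraries where they do the work, as an engineer would, in place of code of your own. Each camera call takes 0.05 s, during which the arm holds its last target. There are 200 camera calls.

## Working session

There is one attempt and no reset: what is moved stays moved. The work goes in short steps, each a Python script; the robot and the scene stay as the last script left them, time stands still between calls to the robot, and variables do not carry over. Pictures are saved under pics/ and viewed, at most 10 in all, crops included, and the job is handed in when it is done.

```bash
ls; mkdir -p pics
python3 - <<'E'
from rig import r, gripper_to, sensors, eyes
import cv2, numpy as np
np.set_printoptions(precision=4,suppress=True)
for n in ("scene","side","wrist"):
    im=eyes.get_image(n); cv2.imwrite(f"pics/{n}0.png",im[:,:,::-1])
    print(n,eyes.calibration(n))
o=sensors.get_obs(); print(o["clock"],o["tool_pos"],o["orientation"],r.grip_depth)
E
```

```text
pics
scene {'camera_matrix': array([[504.7516,   0.    , 279.9244],
       [  0.    , 504.7516, 215.2279],
       [  0.    ,   0.    ,   1.    ]]), 'dist': array([-0.0345,  0.    ,  0.    ,  0.    ,  0.    ]), 'cam_to_world': array([[ 0.785 , -0.2535,  0.5653, -0.4563],
       [-0.6195, -0.3114,  0.7206, -1.3942],
       [-0.0067, -0.9158, -0.4015,  0.7521],
       [ 0.    ,  0.    ,  0.    ,  1.    ]])}
side {'camera_matrix': array([[497.3874,   0.    , 269.3462],
       [  0.    , 497.3874, 213.0516],
       [  0.    ,   0.    ,   1.    ]]), 'dist': array([-0.1285,  0.    ,  0.    ,  0.    ,  0.    ]), 'cam_to_world': array([[ 0.955 , -0.1387,  0.2624,  0.0489],
       [-0.2965, -0.4081,  0.8634, -1.6529],
       [-0.0126, -0.9023, -0.4309,  0.8187],
       [ 0.    ,  0.    ,  0.    ,  1.    ]])}
wrist {'camera_matrix': array([[294.9629,   0.    , 284.0983],
       [  0.    , 294.9629, 211.235 ],
       [  0.    ,   0.    ,   1.    ]]), 'dist': array([-0.0432,  0.    ,  0.    ,  0.    ,  0.    ]), 'hand_eye': array([[ 0.0005, -0.9536, -0.3011,  0.0773],
       [ 1.    ,  0.0002,  0.0011, -0.0006],
       [-0.001 , -0.3011,  0.9536, -0.145 ],
       [ 0.    ,  0.    ,  0.    ,  1.    ]])}
0.15 [0.2266 0.5009 0.2383] [-0.6621 -3.0705  0.0015] 0.0187
```

View pics/scene0.png

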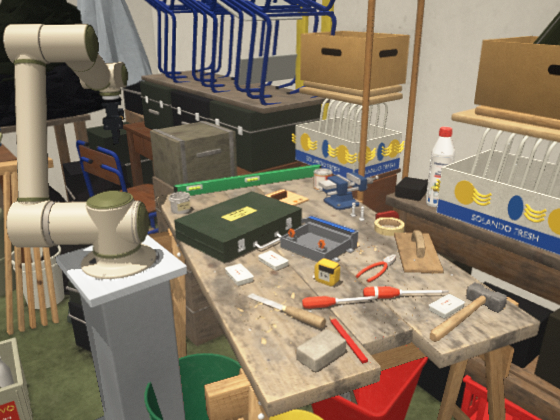

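View pics/side0.png

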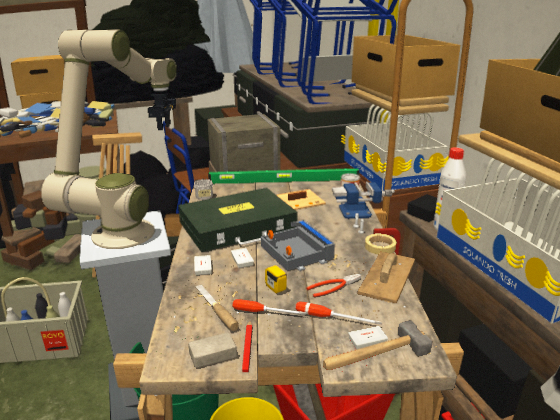

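Case candidates: scene (238,273), (273,260) and (446,305); the last is far right and excluded by the description. Cover candidates: (290,198) and (417,250), the latter looking like a plasterer's float.

```bash
cat > h.py <<'E'
from rig import r, gripper_to, sensors, eyes
import cv2, numpy as np
from scipy.spatial.transform import Rotation as R
np.set_printoptions(precision=4,suppress=True)
def cam(n,tp=None):
    c=eyes.calibration(n)
    if n=="wrist":
        T=np.eye(4);T[:3,:3]=R.from_rotvec(tp[1]).as_matrix();T[:3,3]=tp[0]
        return c["camera_matrix"],c["dist"],T@c["hand_eye"]
    return c["camera_matrix"],c["dist"],c["cam_to_world"]
def ray(C,px,z):
    K,d,T=C
    u=cv2.undistortPoints(np.array(px,float).reshape(-1,1,2),K,d).reshape(-1,2)
    D=np.c_[u,np.ones(len(u))]@T[:3,:3].T
    return T[:3,3]+D*((z-T[2,3])/D[:,2:])
def proj(C,P):
    K,d,T=C; Ti=np.linalg.inv(T)
    return cv2.projectPoints(np.array(P,float).reshape(-1,3),cv2.Rodrigues(Ti[:3,:3])[0],Ti[:3,3],K,d)[0].reshape(-1,2)
def pose():
    o=sensors.get_obs(); return np.array(o["tool_pos"]),np.array(o["orientation"])
def shot(name):
    tp=pose(); im=eyes.get_image("wrist"); cv2.imwrite(f"pics/{name}.png",im[:,:,::-1])
    np.savez(f"pics/{name}.npz",p=tp[0],o=tp[1]); return im
def wc(name):
    f=np.load(f"pics/{name}.npz"); return cam("wrist",(f["p"],f["o"]))
def down(yaw): # tool z down, tool x axis at angle yaw in world
    c,s=np.cos(yaw),np.sin(yaw)
    return R.from_matrix(np.array([[c,s,0],[s,-c,0],[0,0,-1]])).as_rotvec()
E
python3 - <<'E'
from h import *
S=cam("scene");D=cam("side")
print(ray(S,[(238,273),(273,260),(446,305),(115,265)],.02))
print(ray(D,[(203,265),(243,257),(367,336)],.02))
print("cover?",ray(S,[(290,198),(417,250)],.02),ray(D,[(300,198),(388,280)],.02))
print("tray",ray(S,[(280,240),(305,258),(357,238),(320,220)],.04),"vice",ray(S,[(335,185)],.1),ray(D,[(345,185)],.1))
a=cv2.imread("pics/scene0.png");b=cv2.imread("pics/side0.png")
A=cv2.resize(a[165:290,220:380],(800,600)[:1]*0 or (640,500),interpolation=cv2.INTER_CUBIC)
cv2.imwrite("pics/c1.png",A)
cv2.imwrite("pics/c2.png",cv2.resize(b[165:285,180:340],(640,480),interpolation=cv2.INTER_CUBIC))
E
```

```text
[[ 0.2254 -0.3284  0.02  ]
 [ 0.3507 -0.3302  0.02  ]
 [ 0.5495 -0.8005  0.02  ]
 [-0.034  -0.0599  0.02  ]]
[[ 0.2318 -0.3409  0.02  ]
 [ 0.3612 -0.3326  0.02  ]
 [ 0.5548 -0.8023  0.02  ]]
cover? [[ 0.7091  0.0268  0.02  ]
 [ 0.7386 -0.5619  0.02  ]] [[ 0.6918  0.0411  0.02  ]
 [ 0.7285 -0.5959  0.02  ]]
tray [[ 0.4257 -0.2693  0.04  ]
 [ 0.4093 -0.4089  0.04  ]
 [ 0.6247 -0.4126  0.04  ]
 [ 0.6278 -0.2351  0.04  ]] vice [[ 0.7943 -0.1333  0.1   ]] [[ 0.8321 -0.0689  0.1   ]]
```

View pics/c1.png

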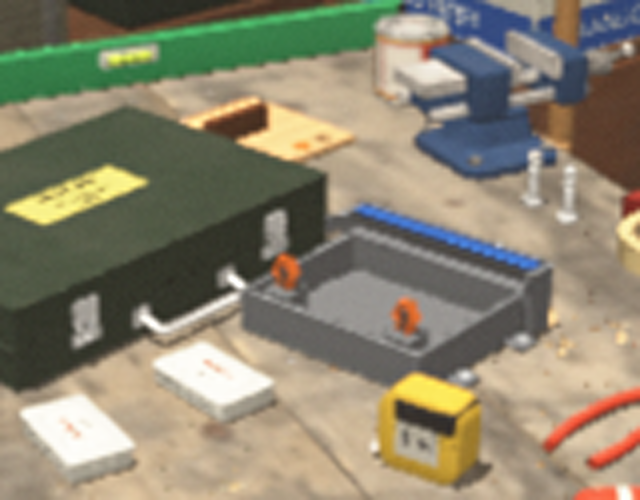

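The crop shows the chosen bit case near (215,380) right before the tray, two orange standoffs at (287,270) and (405,318), the blue lip beyond, and the cover with brown rib and orange dots behind the green case near (265,130). I choose the case at full pixel (273,260). Next come close looks from above.

Run:
```python
from h import *
gripper_to(1.0)
r.move_ptp([0.60,0.08,0.36],down(np.pi/2*2)); shot("w_cover")
r.move_ptp([0.44,-0.29,0.36],down(np.pi)); shot("w_tray")
print(sensors.get_obs()["clock"],sensors.get_obs()["q"])
a=[cv2.imread(f"pics/{n}.png") for n in("w_cover","w_tray")]
cv2.imwrite("pics/both.png",cv2.resize(np.vstack(a),None,fx=.71,fy=.71,interpolation=cv2.INTER_AREA))
```

```text
4.025 [-0.8058  0.2829  1.1003  0.0001  1.7584 -2.3781]
```

View pics/both.png

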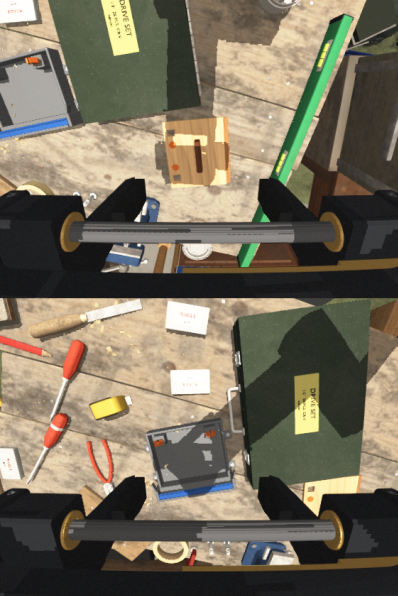

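The upper half shows the cover at about (198,150) with the rib at (199,155), orange dots at left, the vice below left and the lip toward the bottom. The lower half shows the bit case at (190,382) and the tray at (190,458), with standoffs at (163,435) and (210,433) and the lip at (195,490). I'll extract them with masks.

```bash
cat >> h.py <<'E'
def blobs(im,lo,hi,roi,amin=8):
    h=cv2.cvtColor(im,cv2.COLOR_BGR2HSV); m=cv2.inRange(h,np.array(lo),np.array(hi))
    x0,y0,x1,y1=roi; k=np.zeros_like(m); k[y0:y1,x0:x1]=m[y0:y1,x0:x1]
    cs=[c for c in cv2.findContours(k,cv2.RETR_EXTERNAL,cv2.CHAIN_APPROX_NONE)[0] if cv2.contourArea(c)>=amin]
    return sorted(cs,key=cv2.contourArea,reverse=True)
def cen(c):
    m=cv2.moments(c); return m["m10"]/m["m00"],m["m01"]/m["m00"]
def rect(C,c,z):
    P=ray(C,c.reshape(-1,2)+0.0,z)[:,:2].astype(np.float32)*1000
    (x,y),(w,h),a=cv2.minAreaRect(P); return np.array([x,y,w,h,a])
E
python3 - <<'E'
from h import *
t=cv2.imread("pics/w_tray.png");C=wc("w_tray")
print("orange");[print(cv2.contourArea(c),cen(c),ray(C,[cen(c)],.06),rect(C,c,.06)) for c in blobs(t,(3,150,90),(15,255,255),(205,170,330,230))[:4]]
print("lip");[print(cv2.contourArea(c),cen(c),rect(C,c,.056)) for c in blobs(t,(105,120,60),(125,255,255),(200,230,340,300))[:3]]
print("white");[print(cv2.contourArea(c),cen(c),rect(C,c,.02)) for c in blobs(t,(0,0,150),(180,35,255),(220,90,310,150))[:3]]
print("yellow");[print(cv2.contourArea(c),cen(c),rect(C,c,.06)) for c in blobs(t,(22,140,90),(34,255,255),(110,110,200,180))[:3]]
t=cv2.imread("pics/w_cover.png");C=wc("w_cover")
print("dots");[print(cv2.contourArea(c),cen(c),ray(C,[cen(c)],.008)) for c in blobs(t,(3,170,120),(12,255,255),(220,155,330,270))[:4]]
a=cv2.imread("pics/w_tray.png")[80:290,190:350];b=t[150:280,215:340]
b=cv2.resize(b,(int(125*630/130*.66),416)); a=cv2.resize(a,(317,416))
cv2.imwrite("pics/c3.png",np.hstack([a,b]))
E
```

```text
orange
77.0 (222.62987012987014, 203.94805194805195) [[ 0.4918 -0.3863  0.06  ]] [ 491.742  -386.6169   14.0557   20.9098   14.4374]
33.0 (300.2171717171717, 190.27272727272728) [[ 0.4696 -0.2647  0.06  ]] [ 469.2078 -264.2821   12.7722    7.7581    0.8886]
32.5 (292.68717948717944, 191.2) [[ 0.4711 -0.2764  0.06  ]] [ 470.8467 -275.8662   12.7688    9.3363    0.4305]
lip
727.0 (275.39752407152685, 271.35900962861075) [ 612.9096 -305.3612   15.9036  180.0777   10.3579]
white
1773.5 (267.55840616483414, 117.0982050559158) [ 361.4959 -315.8147   51.4131   86.2201    1.2544]
yellow
742.0 (147.99393530997304, 154.07120395327942) [ 413.7896 -493.9584   31.3657   61.8021   17.2906]
dots
55.5 (246.6186186186186, 235.18618618618618) [[0.7249 0.0127 0.008 ]]
47.0 (241.83333333333331, 204.03191489361703) [[0.666  0.0064 0.008 ]]
```

View pics/c3.png

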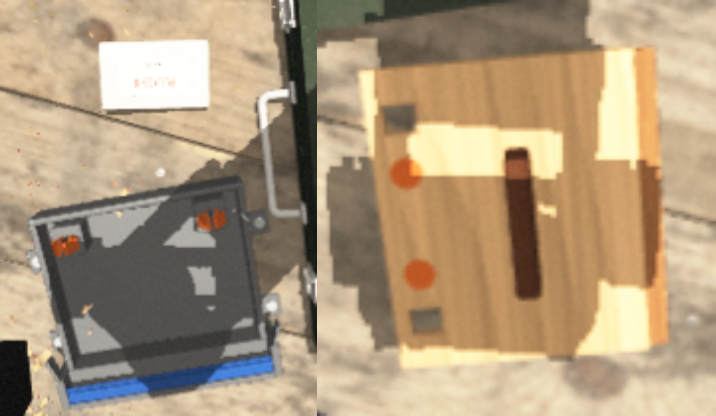

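Run:
```python
from h import *
C=wc("w_cover"); print("rib",ray(C,[(279.3,219.4)],.035))
x,y=.3615,-.3158; Y=np.pi/2+np.radians(1.25); Yt=np.pi/2+np.radians(10.4)
r.move_ptp([x,y,.12],down(Y)); r.move_linear([x,y,.004],vel=.12)
gripper_to(.3,20); o=sensors.get_obs(); print("grip",o["grip_width"]*88,o["grasp_force"],o["contact_force"])
r.move_linear([x,y,.13],vel=.2)
T=np.array([.540,-.3185])+.001*np.array([2*.984,2*.18])
r.move_linear([T[0],T[1],.13],down(Yt),vel=.2); print(sensors.get_obs()["grasp_force"])
r.move_linear([T[0],T[1],.013],vel=.08)
o=sensors.get_obs(); print(o["tool_pos"],o["contact_force"])
gripper_to(.72); r.move_linear([T[0],T[1],.13],vel=.2)
gripper_to(1.0)
r.move_ptp([.53,-.37,.26],down(Yt)); r.sleep(.2); shot("w_tray2"); print(sensors.get_obs()["clock"])
```

```text
rib [[0.6851 0.0725 0.035 ]]
grip 52.08195845014603 20.000048875808716 [-0.7608  0.6145  1.8518]
19.99978333711624
[ 0.5422 -0.3183  0.0135] [ 0.7036 -0.0461 -0.7432]
13.0
```

View pics/w_tray2.png

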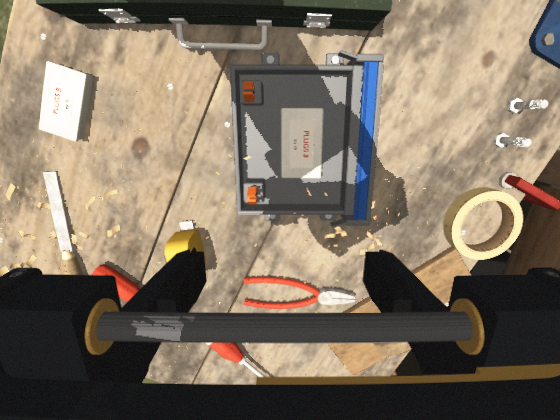

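The bit case lies flat in the tray at about (302,143). The standoffs are at (249,92) and (254,192), and the lip runs along x≈367. Now I'll measure the tray here.

Run:
```python
from h import *
t=cv2.imread("pics/w_tray2.png");C=wc("w_tray2")
def est(P,loc,yaw):
    c,s=np.cos(yaw),np.sin(yaw); return P-np.array([c*loc[0]-s*loc[1],s*loc[0]+c*loc[1]])
yw=np.radians(10.4)
m=[]
for roi,n,ly in(((240,75,265,110),"l",60),((240,175,270,212),"r",-60)):
    cs=blobs(t,(2,130,60),(16,255,255),roi,4); a=np.vstack(cs); 
    for z in(.052,.066):print(n,[cv2.contourArea(c) for c in cs],a.reshape(-1,2).min(0),a.reshape(-1,2).max(0),rect(C,a,z))
    x,y=(a.reshape(-1,2).min(0)+a.reshape(-1,2).max(0))/2
    P=ray(C,[(x,y)],.056)[0,:2]; m.append(P); print(P,est(P,(-.062,ly/1000),yw))
v=m[0]-m[1]; print("yaw",np.degrees(np.arctan2(-v[0],v[1])),np.linalg.norm(v))
for lo in((105,100,40),(105,100,110)):
    c=blobs(t,lo,(125,255,255),(340,50,395,235))[0]; q=rect(C,c,.056); print("lip",q)
    Pw=ray(C,c.reshape(-1,2),.056)[:,:2]-[.54,-.3185]
    u=Pw@np.array([[np.cos(yw),-np.sin(yw)],[np.sin(yw),np.cos(yw)]]); print("lip tray x,y range",np.percentile(u,[2,98],axis=0), u.min(0),u.max(0))
# edges along image rows in the gray for near wall outer edge
g=cv2.cvtColor(t,cv2.COLOR_BGR2GRAY)
for row in (120,140,160): print(row,g[row,225:250],t[row,352:385,0])
```

```text
l [87.5, 77.5] [243  81] [254 101] [ 471.5514 -270.7746   12.3187   21.2206    8.9356]
l [87.5, 77.5] [243  81] [254 101] [ 473.3456 -271.6856   11.8282   20.3757    8.9357]
[ 0.4721 -0.271 ] [ 0.5439 -0.3188]
r [134.5] [247 187] [257 204] [ 493.6766 -389.0044   12.3061   21.8692    8.3469]
r [134.5] [247 187] [257 204] [ 494.5898 -385.2083   11.8161   20.9985    8.3468]
[ 0.4939 -0.3878] [ 0.5441 -0.3176]
yaw 10.590861085765312 0.11892252268066314
lip [ 613.4566 -305.3638   16.03    179.107    10.5874]
lip tray x,y range [[ 0.0668 -0.0899]
 [ 0.0824  0.0891]] [ 0.0663 -0.0899] [0.0824 0.0892]
lip [ 613.454  -304.6864   15.7678  177.7759   10.5806]
lip tray x,y range [[ 0.067  -0.0859]
 [ 0.0823  0.0891]] [ 0.0666 -0.0886] [0.0824 0.0892]
120 [172 164 157 161 162 168 172 119 160 174 169 129  47  46  45  53  78  88
  85  83 117 195 196 194 198] [ 81  79  83  82  81  82  79  79  87 227 187 185 182 208 221 223 221 220
 224 222 221 209 113 176 165 160 160 144 170 171 164 159 158]
140 [163 155 158 165 168 163 158 150 114 161 174 162 122  46  47  46  60  86
  83  83  81 128 187 192 191] [ 82  81  79  79  81  85  76  93 113 105 105  99 114 114 114 114 116 113
 110 110  71 104 165 164 157 147 173 169 166 159 163 167 169]
160 [187 184 180 175 172 168 167 178 170 128 158 172 160 122  43  48  44  62
  79  80  85 128 189 185 185] [162 162 163 165 114  83  98 102 101  94 103 115 115 115 114 114 112 113
  86  77  79  79  80  75  80  69  70  80 149 156 155 155 155]
```

Run:
```python
from h import *
C=wc("w_tray2"); yw=np.radians(10.5)
M=np.array([[np.cos(yw),-np.sin(yw)],[np.sin(yw),np.cos(yw)]])
f=lambda px,z:(ray(C,px,z)[:,:2]-[.54,-.3185])@M*1000
print(f([(237,120),(241,120),(244.5,120),(237.6,140),(238.5,160)],.038))
print("floor",f([(245,120)],.006))
print("lip edges",f([(361,120),(365,120),(373.8,120)],.056), f([(361,120)],.059))
t=cv2.imread("pics/w_tray2.png")
cv2.imwrite("pics/c4.png",cv2.resize(t[45:230,220:400],(720,600)[:1]+(740,) if 0 else (584,600),interpolation=cv2.INTER_NEAREST))
```

```text
[[-74.9535  28.3165]
 [-70.1833  28.2946]
 [-66.0114  28.2767]
 [-75.2603   4.9953]
 [-75.2294 -19.1651]]
floor [[-69.5245  28.238 ]]
lip edges [[68.2557 28.4363]
 [72.8136 28.4656]
 [82.8555 28.5362]] [[67.5073 28.4384]]
```

View pics/c4.png

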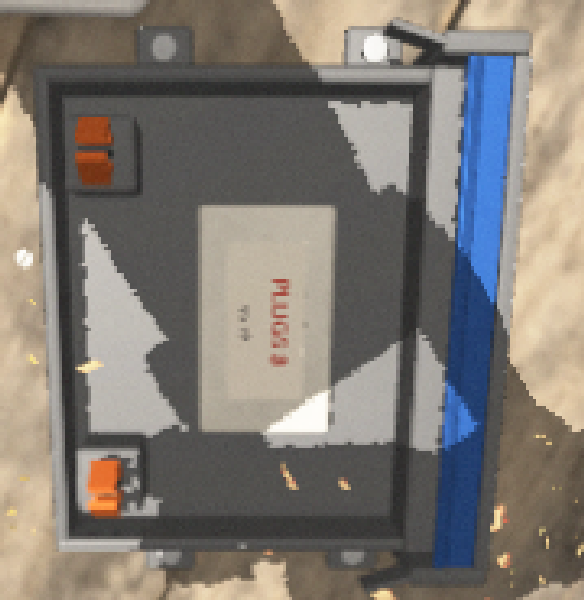

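Tray origin comes out at (0.5438,-0.318), yaw 10.5° (standoffs, wall and lip agree). Now a close look at the cover before gripping.

```bash
cat >> h.py <<'E'
O=np.array([.5438,-.318,0]); YW=np.radians(10.5)
def tcp(x,y,z,th,yw=YW,o=O,loc=(0,0,-.012)):
    """TCP pose for cover grip point at tray (x,y,z) m, tilt th deg (tongue down)"""
    Rc=R.from_euler("z",yw)*R.from_euler("y",np.radians(th))
    p=o+R.from_euler("z",yw).apply([x,y,z])+Rc.apply(loc)
    return p,(Rc*R.from_rotvec(down(np.pi/2))).as_rotvec()
def tipat(tx,tz,th,y=0):
    """same, from the tongue tip's lower edge at tray tx,tz"""
    d=R.from_euler("y",np.radians(th)).apply([.078,0,-.022])
    return tcp(tx-d[0],y,tz-d[2],th)
E
python3 - <<'E'
from h import *
for a in((.064,.044,12),(.0725,.042,12),(.076,.041,7)):
    p,o=tipat(*a); q=r.solve_ik(p,o); print(p,q)
r.move_ptp([.50,-.2,.26],down(np.radians(150)))
r.move_ptp([.675,.07,.24],down(np.radians(186.1))); r.sleep(.2); shot("w_cov2")
t=cv2.imread("pics/w_cov2.png");C=wc("w_cov2")
print("dots");[print(cv2.contourArea(c),cen(c),ray(C,[cen(c)],.008)) for c in blobs(t,(3,170,100),(12,255,255),(150,50,400,300))[:5]]
print("rib");[print(cv2.contourArea(c),cen(c),c.reshape(-1,2).min(0),c.reshape(-1,2).max(0),rect(C,c,.035)) for c in blobs(t,(0,60,10),(20,255,95),(200,80,420,300),60)[:5]]
print(sensors.get_obs()["clock"])
E
```

```text
[ 0.5338 -0.3199  0.07  ] [-0.6663  0.7274  1.1921 -0.1602  1.3641 -0.8054]
[ 0.5421 -0.3183  0.068 ] [-0.6566  0.7399  1.1712 -0.1585  1.3739 -0.7976]
[ 0.5436 -0.318   0.0604] [-0.6797  0.7206  1.2278 -0.097   1.2743 -0.8309]
dots
126.5 (237.96179183135703, 168.55994729907772) [[0.6655 0.0075 0.008 ]]
93.5 (239.1319073083779, 213.71657754010695) [[0.7264 0.0127 0.008 ]]
rib
332.0 (285.9703815261044, 179.8328313253012) [281 163] [291 197] [668.8391  69.8781  41.7096  12.2374   5.8393]
211.5 (295.1867612293144, 98.16627265563434) [276  92] [315 107] [574.057   70.5631  44.3439  12.9126  80.4757]
196.5 (214.71840542832908, 249.6598812553011) [200 241] [228 261] [767.4605 -14.172   31.0211  31.1634  34.1029]
165.0 (212.05454545454546, 102.10303030303031) [200  96] [228 108] [588.1433 -20.1487  31.9153  12.3379  89.5431]
148.5 (246.97643097643098, 116.92255892255892) [238 110] [263 121] [598.7127  21.5803  11.9904  28.5667   5.7667]
15.2
```

View pics/w_cov2.png

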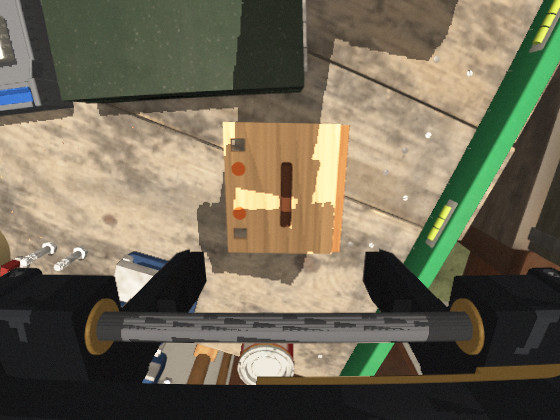

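The cover is clear: rib (281–291, 162–226), dots (238,169) and (239,214), vice at (135,275). Now grasp and lift.

Run:
```python
from h import *
C=wc("w_cov2"); e=ray(C,[(285.5,162),(286.5,227)],.035); print("rib ends",e,np.linalg.norm(e[0]-e[1]))
v=ray(C,[(140,258),(178,258),(165,265)],.1); print("vice",v)
g=np.array([.6894,.0717]); rb=e.mean(0)[:2]; print("rib mid",rb)
assert np.linalg.norm(g-rb)<.006 and v[:,0].min()>.70
g=(2*g+rb)/3; Y=np.radians(185.8)
r.move_ptp([*g,.10],down(Y)); r.move_linear([*g,.010],vel=.1)
gripper_to(.05,55); o=sensors.get_obs(); print("grip",g,o["grip_width"]*88,o["grasp_force"],o["contact_force"])
r.move_linear([*g,.06],vel=.1); r.sleep(.3); o=sensors.get_obs(); print(o["contact_force"],o["moment"],o["grasp_force"],o["clock"])
r.move_linear([*g,.21],vel=.2)
```

```text
rib ends [[0.647  0.0669 0.035 ]
 [0.7286 0.0768 0.035 ]] 0.08217678534757457
vice [[ 0.7566 -0.08    0.1   ]
 [ 0.752  -0.0386  0.1   ]
 [ 0.7621 -0.0529  0.1   ]]
rib mid [0.6878 0.0718]
grip [0.6889 0.0717] 13.756806414326256 54.974353071302176 [-1.0261  0.3656  0.08  ]
[ 0.1763 -0.359  -2.0764] [ 0.0061 -0.0166  0.005 ] 54.9648298881948 18.9333
```

Run:
```python
from h import *
r.move_ptp([.58,-.05,.23],down(np.radians(160)))
p,o=tipat(.062,.046,12); r.move_ptp(p+[0,0,.1],o)
r.move_linear(p+[0,0,.012],o,vel=.12); r.sleep(.2)
shot("w_pre"); im=eyes.get_image("side"); cv2.imwrite("pics/side_pre.png",im[:,:,::-1])
im2=eyes.get_image("scene"); cv2.imwrite("pics/scene_pre.png",im2[:,:,::-1])
a=cv2.resize(cv2.imread("pics/w_pre.png"),(400,300));b=cv2.resize(cv2.imread("pics/side_pre.png")[195:285,240:360],(400,300),interpolation=cv2.INTER_CUBIC)
c=cv2.resize(cv2.imread("pics/scene_pre.png")[185:275,255:375],(400,300),interpolation=cv2.INTER_CUBIC)
w=cv2.resize(cv2.imread("pics/w_pre.png")[20:320,200:500],(400,300))
cv2.imwrite("pics/pre.png",np.vstack([np.hstack([a,b]),np.hstack([w,c])]))
print(sensors.get_obs()["clock"],sensors.get_obs()["contact_force"])
```

```text
22.85 [ 0.5656  0.1845 -2.1299]
```

View pics/pre.png

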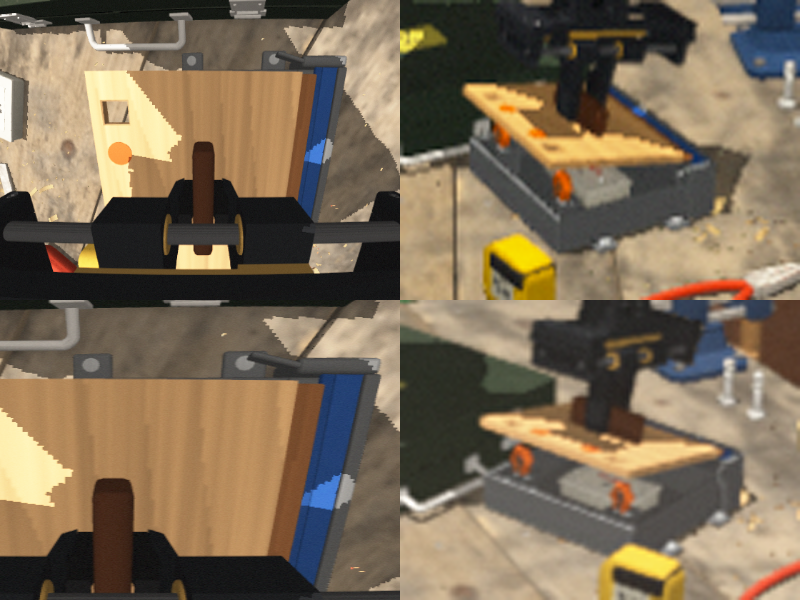

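The board is tilted over the tray with its tongue parallel to the lip. The left dot and hole are at top-left panel (120,153) and (116,110). I'll compare the dot's and board edge's actual pixels with the prediction.

Run:
```python
from h import *
t=cv2.imread("pics/w_pre.png");C=wc("w_pre")
d=R.from_euler("y",np.radians(12)).apply([.078,0,-.022]); g=np.array([.062-d[0],0,.058-d[2]])
def W(l):return O+R.from_euler("z",YW).apply(g+R.from_euler("y",np.radians(12)).apply(l))
print("exp dot",proj(C,W([-.062,.03,-.014])),"dot+2mm y",proj(C,W([-.062,.032,-.014])),"corner",proj(C,[W([-.08,.088,-.014]),W([.066,.088,-.014]),W([.078,.087,-.017])]))
print([ (cv2.contourArea(c),cen(c)) for c in blobs(t,(3,140,100),(14,255,255),(130,190,200,240),30)[:3]])
hs=cv2.cvtColor(t,cv2.COLOR_BGR2HSV)
for col in(200,250,300,350,400): 
    print(col,hs[90:112,col].tolist()[::1] if col==300 else "", [int(x) for x in hs[90:112,col,1]])
print("cheek l inner exp",proj(C,[O+R.from_euler("z",YW).apply([x,.0905,.056]) for x in(.06,.08)]),"lip end",proj(C,[O+R.from_euler("z",YW).apply([x,.0905,.056]) for x in(.063,.085)]))
c=blobs(t,(105,100,40),(125,255,255),(400,60,500,385))[0].reshape(-1,2); print("lip blob top px",c[c[:,1]<c[:,1].min()+2],c[:,1].min())
```

```text
exp dot [[165.7308 211.967 ]] dot+2mm y [[165.2779 208.3538]] corner [[114.9412  96.026 ]
 [421.7389  95.6328]
 [442.8401  98.6862]]
[]
200  [82, 83, 77, 81, 76, 79, 74, 70, 76, 125, 124, 131, 127, 127, 126, 129, 124, 130, 133, 128, 128, 128]
250  [68, 71, 73, 71, 68, 72, 63, 62, 78, 120, 128, 128, 127, 128, 129, 126, 130, 128, 128, 126, 130, 127]
300 [[17, 66, 104], [16, 68, 101], [14, 71, 104], [15, 71, 111], [16, 71, 111], [17, 66, 116], [16, 73, 115], [19, 61, 101], [15, 75, 105], [15, 117, 153], [15, 130, 171], [16, 130, 171], [16, 131, 170], [15, 126, 174], [16, 132, 170], [16, 130, 172], [15, 128, 171], [15, 125, 172], [16, 129, 172], [16, 131, 169], [15, 127, 173], [16, 129, 172]] [66, 68, 71, 71, 71, 66, 73, 61, 75, 117, 130, 130, 131, 126, 132, 130, 128, 125, 129, 131, 127, 129]
350  [70, 73, 70, 68, 72, 73, 69, 61, 30, 90, 127, 128, 126, 129, 127, 130, 133, 126, 128, 131, 133, 129]
400  [56, 58, 53, 63, 65, 61, 61, 33, 21, 15, 123, 127, 128, 132, 126, 129, 129, 129, 130, 126, 127, 127]
cheek l inner exp [[433.4528  92.2264]
 [475.6371  92.4459]] lip end [[439.6989  92.2428]
 [486.3682  92.5439]]
lip blob top px [[441  94]
 [440  95]
 [472  95]
 [472  94]
 [471  94]
 [470  94]
 [469  94]
 [468  94]
 [467  94]
 [466  94]
 [465  94]
 [464  94]
 [463  94]
 [462  94]
 [461  94]
 [460  94]
 [459  94]
 [458  94]
 [457  94]
 [456  94]
 [455  94]
 [454  94]
 [453  94]
 [452  94]
 [451  94]
 [450  94]
 [449  94]
 [448  94]
 [447  94]
 [446  94]
 [445  94]
 [444  94]
 [443  94]
 [442  94]] 94
```

Board sits about 1 mm low in tray y relative to the cheeks; yaw is within 0.4°. I'll correct y by +1 mm and insert with force checks.

Run:
```python
from h import *
y=.001
f0=np.array(sensors.get_obs()["contact_force"])
def go(tx,tz,th,n=1,prev=[None],vel=.04):
    a=np.array([tx,tz,th]); s=a if prev[0] is None else prev[0]
    for k in range(1,n+1):
        b=s+(a-s)*k/n; p,o=tipat(*b,y=y); r.move_linear(p,o,vel=vel)
        f=np.array(sensors.get_obs()["contact_force"])-f0; prev[0]=b
        print(b.round(4),R.from_euler("z",-YW).apply(f).round(1))
        if np.linalg.norm(f)>15: print("STOP"); return False
    return True
ok=go(.056,.058,12) and go(.056,.0450,12) and go(.066,.044,12,2) and go(.073,.0425,12,4) and go(.0755,.042,9,4) and go(.0765,.0415,8,2)
r.sleep(.3)
for n in("side","scene","wrist"):
    im=shot("w_ins") if n=="wrist" else eyes.get_image(n); cv2.imwrite(f"pics/{n}_ins.png",im[:,:,::-1])
a=cv2.resize(cv2.imread("pics/w_ins.png")[40:340,200:500],(400,300));b=cv2.resize(cv2.imread("pics/side_ins.png")[195:285,240:360],(400,300),interpolation=cv2.INTER_CUBIC)
cv2.imwrite("pics/ins.png",np.hstack([a,b])); o=sensors.get_obs(); print(o["clock"],o["tool_pos"],o["grasp_force"])
```

```text
[ 0.056  0.058 12.   ] [-0.6  0.1  0.1]
[ 0.056  0.045 12.   ] [-0.6  0.6 -0.2]
[ 0.061   0.0445 12.    ] [-0.6 -0.2  0.1]
[ 0.066  0.044 12.   ] [-1.   0.3 -0.9]
[ 0.0678  0.0436 12.    ] [-0.3  0.2 -0.1]
[ 0.0695  0.0432 12.    ] [-0.8 -0.1  0.3]
[ 0.0712  0.0429 12.    ] [-1.2  0.3  0.3]
[ 0.073   0.0425 12.    ] [-0.1 -0.1 -0. ]
[ 0.0736  0.0424 11.25  ] [-0.2 -0.5 -0.4]
[ 0.0742  0.0422 10.5   ] [-0.7 -0.7 -0.2]
[0.0749 0.0421 9.75  ] [-0.6 -0.   0.4]
[0.0755 0.042  9.    ] [-0.7  0.3  0.1]
[0.076  0.0418 8.5   ] [-0.2  0.1  0.1]
[0.0765 0.0415 8.    ] [-0.1 -0.9 -0.4]
27.125 [ 0.5443 -0.3169  0.0623] 54.964960757642984
```

No contact so far. I'll probe forward gently for the groove's back wall, to confirm depth by force.

Run:
```python
from h import *
y=.001; f0=np.array([.57,.18,-2.13])
F=lambda:R.from_euler("z",-YW).apply(np.mean([np.array(sensors.get_obs()["contact_force"]) for _ in range(1)],axis=0)-f0)
tx=.0765
while tx<.0825:
    tx+=.0005; p,o=tipat(tx,.0415,8,y); r.move_linear(p,o,vel=.02); f=F(); print(round(tx,4),f.round(1))
    if f[0]<-4: break
print(sensors.get_obs()["clock"])
```

```text
0.077 [-0.3  0.7 -0.3]
0.0775 [-0.3 -1.1  1.1]
0.078 [-3.9 -0.5  1.6]
0.0785 [-7.5 -1.2  2.4]
28.125
```

Contact with the back wall is at nominal 78 mm, so the tongue is fully in. Now lower onto the prongs, release, then press.

Run:
```python
from h import *
y=.001; f0=np.array([.57,.18,-2.13])
F=lambda:R.from_euler("z",-YW).apply(np.array(sensors.get_obs()["contact_force"])-f0)
p,o=tipat(.0768,.0412,8,y); r.move_linear(p,o,vel=.03); r.sleep(.15); print(F().round(1))
for th in(7.5,7,6.5):
    p,o=tipat(.0768,.0407,th,y); r.move_linear(p,o,vel=.03); f=F(); print(th,f.round(1))
    if f[2]>4: break
gripper_to(.6); r.sleep(.3)
up=R.from_rotvec(o).apply([0,0,-1]); r.move_linear(p+.07*up,o,vel=.15)
gripper_to(0.0); r.move_linear(p+.1*up,down(YW+np.pi/2),vel=.2)
f1=np.array(sensors.get_obs()["contact_force"]); print("free",f1)
q=O+R.from_euler("z",YW).apply([-.064,.030,.10]); r.move_ptp(q,down(YW+np.pi/2)); r.sleep(.1)
f1=np.array(sensors.get_obs()["contact_force"]); print("free",f1)
t=shot("w_rel"); C=wc("w_rel"); print(sensors.get_obs()["clock"])
def press(yy,zs,zmin,fmax):
    z=zs
    while z>zmin:
        z-=.001; q=O+R.from_euler("z",YW).apply([-.064,yy,z]); r.move_linear(q,down(YW+np.pi/2),vel=.03)
        f=np.array(sensors.get_obs()["contact_force"])-f1; print(round(z*1e3),f[2].round(1),end="; ")
        if f[2]>fmax: break
    print()
q=O+R.from_euler("z",YW).apply([-.064,.03,.074]); r.move_linear(q,vel=.1)
press(.03,.074,.046,25)
r.move_linear(O+R.from_euler("z",YW).apply([-.064,.03,.085]),vel=.15)
r.move_linear(O+R.from_euler("z",YW).apply([-.064,-.03,.085]),vel=.15)
press(-.03,.075,.046,25)
r.move_linear(O+R.from_euler("z",YW).apply([-.064,-.03,.085]),vel=.15)
print(sensors.get_obs()["clock"])
```

```text
[-0.7 -0.2  0.5]
7.5 [-0.3 -0.5 -0.6]
7 [ 0.  -1.1 -0.4]
6.5 [ 0.5 -0.   1.8]
free [-1.1483 -0.5613  0.0856]
free [-0.2117  0.432  -0.1698]
32.7083
73 0.7; 72 0.6; 71 0.6; 70 -0.1; 69 0.3; 68 -0.4; 67 0.6; 66 1.2; 65 2.1; 64 2.7; 63 1.6; 62 1.3; 61 2.0; 60 0.6; 59 1.3; 58 0.6; 57 -0.8; 56 -0.5; 55 1.0; 54 0.6; 53 0.9; 52 1.0; 51 0.2; 50 -0.8; 49 0.1; 48 5.6; 47 14.9; 46 23.3; 
74 -0.5; 73 0.1; 72 0.4; 71 -0.5; 70 -0.1; 69 -0.5; 68 1.1; 67 -0.4; 66 -0.2; 65 -1.0; 64 -0.3; 63 0.1; 62 -0.4; 61 -0.1; 60 -0.4; 59 0.4; 58 -0.1; 57 0.6; 56 -0.1; 55 0.6; 54 -1.1; 53 0.2; 52 -0.1; 51 -0.7; 50 0.6; 49 0.8; 48 4.3; 47 13.3; 46 22.2; 
49.0
```

Run:
```python
from h import *
p,o=tcp(-.01,-.02,.27,0); r.move_linear(p,o,vel=.25); r.sleep(.2); t=shot("w_fin")
im=eyes.get_image("side")[:,:,::-1]; cv2.imwrite("pics/side_fin.png",im)
t=cv2.imread("pics/w_fin.png"); C=wc("w_fin")
V=lambda l:proj(C,O+R.from_euler("z",YW).apply(l))[0]
print("dots exp",V([-.062,.03,.048]),V([-.062,-.03,.048]),[(cv2.contourArea(c),cen(c)) for c in blobs(t,(2,120,60),(16,255,255),(150,40,260,260),15)[:6]])
cv2.imwrite("pics/fin.png",np.hstack([t[40:280,150:430][:, :],cv2.resize(im[190:290,235:352],(281,240),interpolation=cv2.INTER_CUBIC)]))
print(sensors.get_obs()["clock"],sensors.get_obs()["contact_force"])
```

```text
dots exp [240.0969 143.2547] [242.1684 192.8456] [(1358.5, (245.77450619555879, 116.17617470249047)), (164.0, (242.3150406504065, 216.66565040650406)), (78.5, (242.70912951167725, 194.1104033970276))]
50.175 [-0.2665 -0.0814 -0.1918]
```

View pics/fin.png

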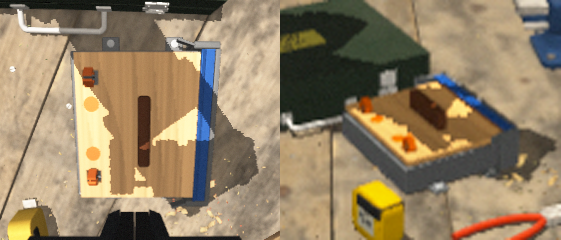

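The board lies flat with both orange prongs through its holes at (89,76) and (93,177). The dots are within about 1 px of their seated prediction, and the tongue edge is under the blue lip. Handing in.

```bash
python3 -c "
from rig import r
print(r.finish_job())"
```

```text
the job is handed in; nothing more can be done
None
```

The job is handed in at about 50 s: the bit case was flat on the tray floor, the board lay flat with both standoffs through its holes, and the tape measure and pliers weren't touched; the judge's verdict was not shown.

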